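Seat the pan carrier on the kitchen scale

ROBOT

A 7-joint arm with a two-finger parallel gripper is mounted at the origin on the work surface. World frame = base frame: x ahead of the robot, y to its left, z up, the work surface at z = 0. Lengths are in m, angles in rad, forces in N, time in s.
With the tool pointing down it reaches from about 0.425 to 0.925 m from the base axis. Payload 6.8 kg.
Tool frame: the origin (TCP) lies at the very end of the fingers, on their centre line; the grasp point (between the pads) lies 19 mm behind it; z points along the fingers, y is the direction in which the jaws open and shut (so a half turn about z gives the same grasp; the last joint's range is limited). The gripper opens to 85 mm and grips with 20 to 120 N. Pads are 22 mm wide; open, the fingers measure 114 mm over their backs; the gripper's body (76 mm by 85 mm) begins 54 mm behind the grasp point. The pads swing forward as they close: fully open they stand 13 mm farther back than shut.
Start: joints at [-1.39, 0.477, 0.022, 1.555, -0.011, 1.109, -0.083], TCP at [0.192, 0.647, 0.231] pointing down, gripper open.
Joint ranges: [-2.96, 2.96], [-0.34, 2.1], [-1.41, 1.46], [0.24, 2.44], [-1.37, 4.51], [0.17, 1.92], [-2.96, 2.96]. Speed limits (rad/s): [2.39, 2.39, 3.14, 3.14, 3.14, 3.14, 3.14].

INTERFACE

Orientations are given as a unit quaternion [w, x, y, z].
In Python, from station import bot gives the robot as it stands.
- The arm moves only by the tool move_arm, never from a script. Its argument "commands" is text: rows parted by semicolons, each of 7 numbers parted by spaces: the opening, from 0 (shut) to 1 (fully open), then the shift along the tool's x, y, z in cm, then the turn, a rotation vector about the tool's x, y, z in degrees. In form: gripper tx ty tz rx ry rz; .... A call has 1 to 12 rows; each row shifts and turns the commanded pose from where the row before left it, along the tool's axes as they then stand; what a row does not reach is not made up. A row lasts 1/12 s, in which the tool goes at most 41.7 mm and 7.16 degrees, less where a joint would pass 70% of its speed; a pose out of reach is approached as far as the arm can. A call with a gripper value outside its range is refused whole. The fingers move at their own pace and stop on an object; "force" is the grip in N (left out, the last holds). Time passes only in rows, so rows that do not move let the fingers close. It gives the time, the measured TCP pose, the force and the opening at its end, in the units of the state.
- bot.get_obs(): the state, without advancing time (a new reading comes with each control period).
- bot.read_camera(name): name is "scene" or "side" or "wrist"; returns a dict with "img" (420x560x3 uint8, red, green, blue), "K" (3x3 intrinsics, pixels), "rvec" (rotation vector, rad) and "tvec" (3), from world to camera coordinates, as OpenCV has them; the wrist camera has in their place "hand_eye" (4x4, takes a point from camera to tool coordinates, whose origin is the TCP and whose axes are the flange's). Camera axes: x right, y down, z forward; pixel columns grow to the right and rows downward; lengths in m; the calibration is good to about 2 mm. A picture is of the moment at which its call begins: read the wrist's pose just before it. There is no depth.
- bot.hand_in(): hands the job in, once; it reports no verdict.
The state is a dict: "t": time; "q": joint angles; "joint_vel": joint speeds; "joint_torque": joint torques, N m; "eef_pos": TCP position; "tool_rot": TCP orientation; "contact_force": force on the tool from outside, world axes, zero at the start; "torque": the same for the moment, N m; "gripper_width": opening from 0.0 (shut) to 1.0 (fully open).
Only numpy, scipy, OpenCV 4.12 (cv2) and the standard library are available. Lean on these libraries where they do the work, as an engineer would, in place of code of your own. Each camera call takes 0.05 s, during which the arm holds its last target. There are 200 camera calls.

TASK

Lift the three-footed pan carrier off the draining board and set it back on the kitchen scale so that it sits fully home and level: one ball foot down in the cone cup, one in the V groove, one on the flat pad. The cone cup is on an adjustable shoe and is rarely where the drawing says, so feel for it by sliding the feet lightly along; keep hold of the carrier until its feet stand on the seats, never drop it or press the scale hard, let go of it at the end, and leave the mug, jar and bowl alone.

Things in the scene. Friction and masses are not known exactly. Their poses are not given: they have to be found in the camera images.
- tab (a point): Centre of the black upright tab of the loose aluminium pan carrier (0.35 to 0.55 kg): 50 mm along x, 18 mm thick along y (pinch across y from above), 48 mm high, on a 60 x 46 mm hub whose top is 24 mm below this point. Carrier axes, z up. Ball feet, 14 mm wide, undersides 44 mm below this point, at (x, y) mm: (60, -40) cone foot, (-60, -40) groove foot, (0, 80) flat foot.
- foot (a point): Centre of the carrier's cone foot: a steel ball of 14 mm diameter, 37 mm below the tab centre, carrier axes. Over each of the three feet, on a 16 mm wide arm, stands a post 16 mm wide that ends 32 mm above the tab centre.
- seat (a point): Middle of the scale's sprung seat deck (264 x 200 mm). When the carrier is home the tab centre is 44 mm above this point, level, axes parallel, at y = 0 and x between -24 and +24 mm, as the cone cup lies. Flat pad: 70 x 36 mm, centred on (0, 75) mm, top at z = 0. 45-degree V groove along x: 70 mm long, 20 mm wide, centred on (-60, -40), rim at z = 7 mm.
- cell (a joint): Load travel of the seat deck in m: 0 unloaded, grows as the deck is pressed down on its spring: 2 N preload, then 1.8 N per mm, end stop at 8 mm. The carrier's own weight presses it 0.8 to 2 mm. More than 6.5 mm (about 14 N in all), or more than 20 N any way, overloads the load cell.
- scale: Fixed white scale housing, 270 x 210 x 40 mm, origin under its middle, axes as seat (67 mm above it). On its deck a steel shoe, level top 3.1 mm above seat, holds the cone cup: 45 degrees, mouth 12 mm, at y = -40 and x = 36 to 84 mm, clamped, NOT measured. The shoe top reaches 48 mm either side of the cup in x, 14 mm in y. A foot sliding on it drops 3.1 mm into the cup.
- board: Fixed wooden draining board 210 x 220 mm, 14 mm thick, origin at the centre of its underside; the carrier starts standing on it.
- mug: White mug, bystander, radius 38 mm, height 85 mm; origin at centre of underside.
- jar: Glass jar with metal cap, bystander, radius 30 mm, height 90 mm; origin at centre of underside.
- bowl: Small blue bowl, bystander, radius 42 mm, height 40 mm; origin at centre of underside.

How it is judged:
By the outcome, as a careful person would: the job done as asked, in the order asked, and still so for the second after the job is handed in, with the robot touching nothing.
It also fails if it takes over 61 s, if anything falls off the work surface, if the arm or the gripper's body presses on something with over 40 N, if the wrist force passes 120 N, or if a joint passes its speed limit or range.

## Working session

There is one attempt and no reset: what is moved stays moved. The work goes in short steps, Python scripts to look and compute and a tool call to move; the robot and the scene stay as the last step left them, time stands still between calls to the robot, and variables do not carry over. Pictures are saved under pics/ and viewed, about 8 in all and at most 12, crops included, and the job is handed in when it is done.

Besides the shell and the picture viewer there is one more tool, called by a JSON object that holds its "fn" and its "kwargs". move_arm: Moves the arm, as the interface text tells. Its arguments: {"type":"object","properties":{"commands":{"type":"string"},"force":{"type":"number"}},"required":["commands"]}

```bash
mkdir -p pics; ls; cat > h.py <<'E'
import numpy as np, cv2, json
from scipy.spatial.transform import Rotation as R
from station import bot
def rot(o): return R.from_quat(np.roll(o["tool_rot"],-1))
def cam(name,save=None):
    o=bot.get_obs(); c=bot.read_camera(name)
    if "rvec" in c and c.get("rvec") is not None:
        Rw=cv2.Rodrigues(np.array(c["rvec"],float))[0].T; C=-Rw@np.array(c["tvec"],float).ravel()
    else:
        H=np.array(c["hand_eye"]); T=rot(o).as_matrix(); Rw=T@H[:3,:3]; C=T@H[:3,3]+np.array(o["eef_pos"])
    if save: cv2.imwrite("pics/"+save,cv2.cvtColor(c["img"],cv2.COLOR_RGB2BGR))
    return dict(img=c["img"],K=np.array(c["K"]),R=Rw,C=C)
def ray(c,u,v):
    d=c["R"]@np.linalg.inv(c["K"])@[u,v,1]; return c["C"],d/np.linalg.norm(d)
def plane(c,u,v,z):
    C,d=ray(c,u,v); return C+d*(z-C[2])/d[2]
def proj(c,p):
    q=c["K"]@(c["R"].T@(np.array(p)-c["C"])); return q[:2]/q[2]
def tri(*rays):
    A=sum(np.eye(3)-np.outer(d,d) for C,d in rays); b=sum((np.eye(3)-np.outer(d,d))@C for C,d in rays)
    return np.linalg.solve(A,b)
E
python3 - <<'E'
from h import *
import pickle
o=bot.get_obs(); print({k:np.round(v,3).tolist() for k,v in o.items()})
d={}
for n in ("scene","side","wrist"):
    d[n]=cam(n,n+"0.png"); print(n,d[n]["C"].round(3),d[n]["R"][:,2].round(2))
pickle.dump(d,open("d0.pkl","wb"))
E
```

```text
pics
{'t': 0.0, 'q': [-1.39, 0.478, 0.022, 1.556, -0.012, 1.109, -0.083], 'joint_vel': [-0.0, 0.001, -0.0, 0.002, -0.001, 0.001, 0.0], 'joint_torque': [0.0, -59.645, 1.608, -28.12, 0.012, 0.009, -0.0], 'eef_pos': [0.192, 0.646, 0.23], 'tool_rot': [-0.0, 0.144, 0.99, -0.001], 'contact_force': [0.582, -0.394, -0.804], 'torque': [0.016, -0.071, -0.036], 'gripper_width': 1.0}
scene [ 0.959 -0.304  0.673] [-0.44  0.39 -0.81]
side [0.291 0.439 0.692] [ 0.43 -0.52 -0.73]
wrist [0.119 0.668 0.373] [ 0.29 -0.09 -0.95]
```

View pics/scene0.png

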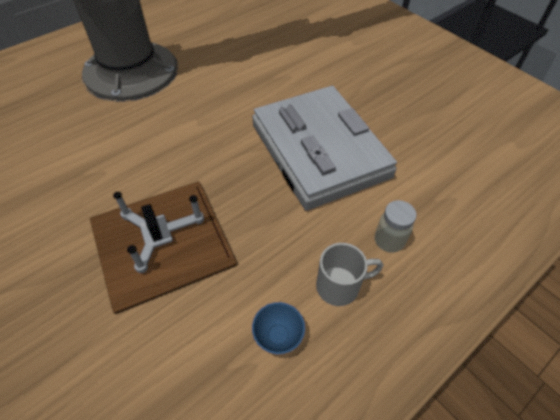

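View pics/side0.png

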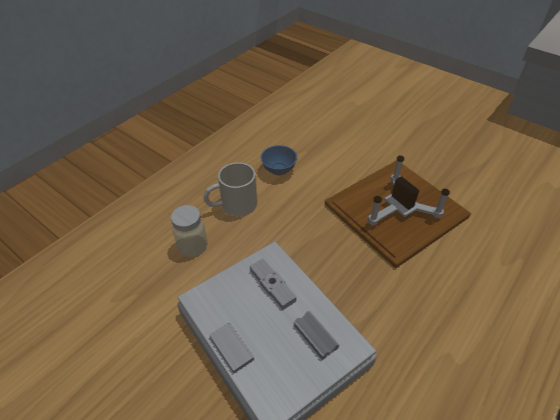

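The scene view shows the carrier's posts at about (117,196), (194,200) and (132,249), with the tab near (152,222). On the scale, the shoe is at (318,153), the groove at (291,117) and the pad at (353,122). The side view shows the same things from the opposite side.

```bash
python3 - <<'E'
from h import *
import pickle
d=pickle.load(open("d0.pkl","rb"))
for n,(x0,y0,x1,y1) in dict(scene=(90,180,240,300),side=(330,145,470,260)).items():
    im=d[n]["img"][y0:y1,x0:x1]; m=(im.max(2)<48).astype(np.uint8)
    k,l,s,c=cv2.connectedComponentsWithStats(m)
    print(n,[(s[i].tolist(),(c[i]+[x0,y0]).round(1).tolist()) for i in range(1,k) if s[i][4]>15])
def crop(n,x0,y0,x1,y1,f):
    a=cv2.cvtColor(d[n]["img"][y0:y1,x0:x1],cv2.COLOR_RGB2BGR); return cv2.resize(a,(int(400),int(400*(y1-y0)/(x1-x0))),interpolation=cv2.INTER_CUBIC)
a=crop("scene",80,170,240,310,5); b=crop("scene",245,80,405,220,4)
e=crop("side",325,145,475,276,4); g=crop("side",175,240,380,420,4)
H=lambda p,q: np.hstack([cv2.resize(p,(400,300)) if 0 else p[:300] if 0 else p,cv2.resize(q,(400,p.shape[0])) if q.shape!=p.shape else q])
v=np.vstack([cv2.resize(H(a,b),(800,300*1)),cv2.resize(H(e,g),(800,300))]); cv2.imwrite("pics/crops.png",v)
E
```

```text
scene [([24, 13, 7, 6, 36], [117.2, 195.4]), ([100, 16, 7, 7, 43], [193.1, 198.9]), ([52, 25, 20, 36, 358], [151.4, 221.9]), ([37, 66, 9, 8, 57], [131.5, 249.4])]
side [([68, 11, 5, 6, 23], [400.1, 158.3]), ([62, 32, 27, 32, 535], [404.6, 192.6]), ([112, 44, 7, 7, 37], [444.9, 191.8]), ([44, 51, 7, 7, 39], [377.1, 199.1])]
```

View pics/crops.png

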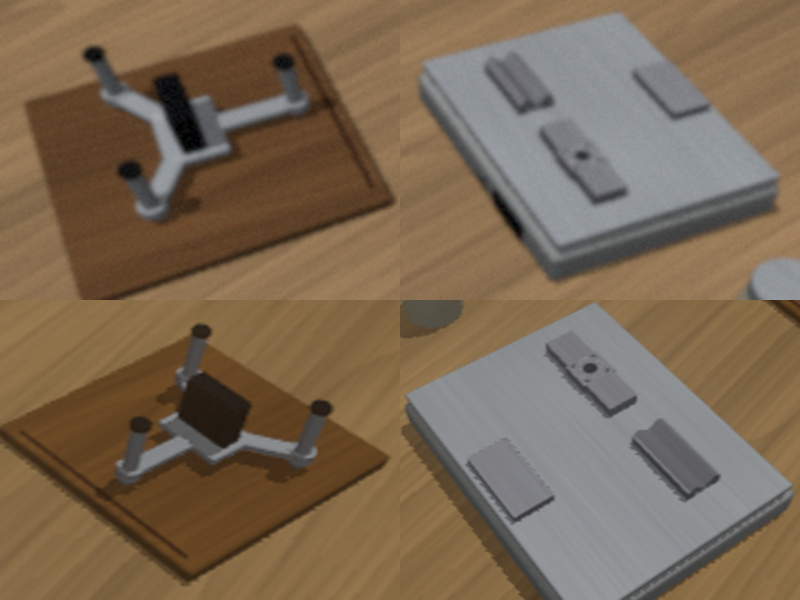

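```bash
python3 - <<'E'
from h import *
import pickle
d=pickle.load(open("d0.pkl","rb"));s,e=d["scene"],d["side"]
S=lambda x,y:(245+(x-400)/400*160,80+y/300*140)
E_=lambda x,y:(175+(x-400)/400*205,240+(y-300)/300*180)
def T(n,a,b):
    p=tri(ray(s,*a),ray(e,*b)); print(n,p.round(4),"res px",(proj(s,p)-a).round(1),(proj(e,p)-b).round(1)); return p
f=T("flat",(193.1,198.9),(377.1,199.1));g=T("groove",(117.2,195.4),(444.9,191.8));c=T("cone",(131.5,249.4),(400.1,158.3))
T("tab",(151.4,221.9),(404.6,192.6))
def fit(P,Q):
    P=np.array(P)[:,:2];Q=np.array(Q)[:,:2];p=P.mean(0);q=Q.mean(0)
    H=(P-p).T@(Q-q);a=np.arctan2(H[0,1]-H[1,0],H[0,0]+H[1,1]);Rm=np.array([[np.cos(a),-np.sin(a)],[np.sin(a),np.cos(a)]])
    t=q-Rm@p; print("pos",t.round(4),"yaw",np.degrees(a).round(2),"res mm",(1e3*((Rm@P.T).T+t-Q)).round(1).tolist()); return t,a
print("carrier");fit([(0,.08),(-.06,-.04),(.06,-.04)],[f,g,c])
cup=T("cup",S(583,155),E_(590,368))
A=T("-+ - ",S(421,68),E_(791,487));B=T("+ -",S(556,247),E_(598,304));C=T("+ +",S(778,180),E_(406,398))
# pad corners
D=plane(s,*S(622,12),A[2])
pads=np.array([plane(s,*S(*q),.067) for q in ((633,68),(674,62),(709,108),(667,115))]).mean(0)
pade=np.array([plane(e,*E_(*q),.067) for q in ((468,452),(509,438),(553,492),(517,518))]).mean(0)
print("pad",pads,pade,"cup planes",plane(s,*S(583,155),.0701),plane(e,*E_(590,368),.0701))
print("scale");t,a=fit([(-.132,-.1),(.132,-.1),(.132,.1),(-.132,.1),(0,.075)],[A,B,C,D,(pads+pade)/2])
Rm=np.array([[np.cos(a),-np.sin(a)],[np.sin(a),np.cos(a)]]);print("cup local",Rm.T@(cup[:2]-t))
E
```

```text
flat [ 0.521  -0.1299  0.0846] res px [0.2 0.1] [ 0.2 -0. ]
groove [ 0.4294 -0.2284  0.0843] res px [0.2 0.1] [ 0.2 -0.1]
cone [ 0.5444 -0.2621  0.0845] res px [0.2 0.1] [ 0.2 -0.1]
tab [ 0.4974 -0.2061  0.0572] res px [0.4 0.1] [ 0.4 -0.1]
carrier
pos [ 0.4983 -0.2068] yaw -16.44 res mm [[-0.1, -0.2], [-0.0, 0.2], [0.1, -0.0]]
cup [0.5669 0.1281 0.0678] res px [-0.4 -0. ] [-0.4  0. ]
-+ -  [0.3713 0.1175 0.0453] res px [0. 0.] [ 0. -0.]
+ - [0.623  0.0499 0.0493] res px [-0.5 -0.1] [-0.5  0. ]
+ + [0.6765 0.2432 0.0463] res px [-0.2  0. ] [-0.3 -0. ]
pad [0.54735331 0.24835498 0.067     ] [0.54185165 0.25184433 0.067     ] cup planes [0.56892379 0.12698615 0.0701    ] [0.56538451 0.12881207 0.0701    ]
scale
pos [0.5228 0.1817] yaw -15.37 res mm [[-2.2, 2.7], [0.7, 0.4], [0.1, -0.1], [3.4, -6.9], [-1.9, 3.9]]
cup local [ 0.05669622 -0.03991901]
```

```bash
cat >> h.py <<'E'
def go(x,y,z,yaw):
    "shift in tool axes (cm) & turn about tool z (deg) so that tool y axis has carrier-yaw 'yaw'"
    o=bot.get_obs(); M=rot(o).as_matrix(); y0=np.degrees(np.arctan2(-M[0,1],M[1,1]))
    print("now",np.round(o["eef_pos"],4),"yaw %.2f"%y0,"tilt",M[:2,2].round(4),"F",np.round(o["contact_force"],2),"t %.2f"%o["t"],"w %.3f"%o["gripper_width"])
    d=M.T@(np.array([x,y,z])-o["eef_pos"])*100; print("shift cm",d.round(2),"rows>=%.1f"%(np.linalg.norm(d)/4.17),"turn",round(-(yaw-y0),2))
E
python3 -c "
from h import *
go(.49,.18,.27,-15.5)"
```

```text
now [0.1921 0.6466 0.2306] yaw -16.55 tilt [-0.0003 -0.0013] F [0.23 0.75 0.43] t 0.15 w 0.999
shift cm [-41.84 -36.25  -3.89] rows>=13.3 turn -1.05
```

{"fn": "move_arm", "kwargs": {"commands": "1 -2.6 -2.27 -0.24 0 0 0;1 -2.6 -2.27 -0.24 0 0 0;1 -2.6 -2.27 -0.24 0 0 0;1 -2.6 -2.27 -0.24 0 0 0;1 -2.6 -2.27 -0.24 0 0 0;1 -2.6 -2.27 -0.24 0 0 0;1 -2.6 -2.27 -0.24 0 0 0;1 -2.6 -2.27 -0.24 0 0 0;1 -2.6 -2.27 -0.24 0 0 0;1 -2.6 -2.27 -0.24 0 0 0;1 -2.6 -2.27 -0.24 0 0 0;1 -2.6 -2.27 -0.24 0 0 0"}}

```text
t: 1.15
eef_pos: [0.4142, 0.2954, 0.2602]
tool_rot: [-0.0, 0.144, 0.99, 0.0]
contact_force: [0.3, 0.9, 0.9]
gripper_width: 1.001
```

{"fn": "move_arm", "kwargs": {"commands": "1 -2.6 -2.27 -0.24 0 0 0;1 -2.6 -2.27 -0.24 0 0 0;1 -2.6 -2.27 -0.24 0 0 0;1 -2.6 -2.27 -0.24 0 0 0;1 0 0 0 0 0 0;1 0 0 0 0 0 0"}}

```text
t: 1.65
eef_pos: [0.4884, 0.1783, 0.2697]
tool_rot: [0.0, 0.146, 0.989, -0.0]
contact_force: [0.1, 1.1, -0.5]
gripper_width: 1.002
```

```bash
python3 - <<'E'
from h import *
import pickle
c=cam("wrist"); pickle.dump(c,open("w1.pkl","wb"))
a=cv2.cvtColor(c["img"],cv2.COLOR_RGB2BGR); cv2.imwrite("pics/w1.png",cv2.resize(a,(784,588),interpolation=cv2.INTER_CUBIC))
print(c["C"],c["R"][:,2]); go(.5,-.207,.16,-16.4)
E
```

```text
[0.41487194 0.19974759 0.41191824] [ 0.28832836 -0.08677448 -0.9535916 ]
now [0.4875 0.1801 0.2695] yaw -16.64 tilt [-0.0005  0.0002] F [ 1.25  1.21 -0.03] t 1.70 w 1.000
shift cm [-12.29 -36.74  10.94] rows>=9.7 turn -0.24
```

View pics/w1.png

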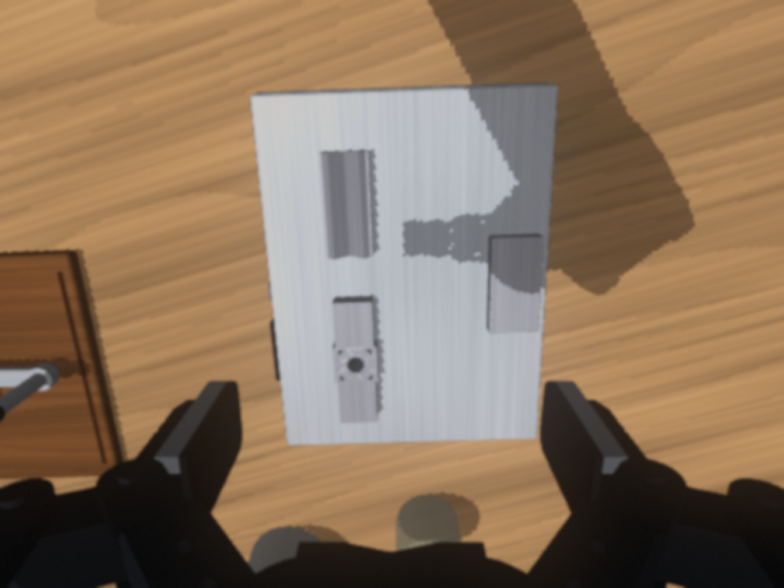

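```bash
python3 - <<'E'
from h import *
import pickle
c=pickle.load(open("w1.pkl","rb"))
P=lambda u,v,z:plane(c,u/1.4,v/1.4,z)
pad=[P(490,236,.067),P(542,236,.067),P(540,331,.067),P(489,331,.067)]
gr=[P(321,152,.074),P(374,151,.074),P(374,258,.074),P(329,258,.074)]
sh=[P(334,302,.0701),P(373,301,.0701),P(378,420,.0701),P(341,421,.0701)]
for n,q in(("pad",pad),("gr",gr),("sh",sh)):
    q=np.array(q)[:,:2]; print(n,q.mean(0).round(4),"yaw",[np.degrees(np.arctan2(*(b-a)[::-1])).round(1) for a,b in((q[0],q[3]),(q[1],q[2]))],[np.linalg.norm(b-a).round(4) for a,b in((q[0],q[3]),(q[0],q[1]))])
cup=P(356,365,.0701);print("cup",cup)
for z in(.058,.061,.064):
  k=[P(252,95,z),P(556,86,z),P(537,438,z),P(288,444,z)];k=np.array(k)[:,:2]
  print(z,k.mean(0),np.linalg.norm(k[1]-k[0]),np.linalg.norm(k[3]-k[0]),[np.degrees(np.arctan2(*(b-a)[::-1])).round(2) for a,b in((k[0],k[3]),(k[1],k[2]))])
pc=np.mean(pad,0)[:2];gc=np.mean(gr,0)[:2]
v=pc-gc;a=np.arctan2(v[1],v[0])-np.arctan2(.115,.06);print("yaw pad-groove",np.degrees(a),np.linalg.norm(v),np.hypot(.06,.115))
for yaw in(np.radians(-15.5),a):
  R2=np.array([[np.cos(yaw),-np.sin(yaw)],[np.sin(yaw),np.cos(yaw)]])
  print(np.degrees(yaw),pc-R2@[0,.075],gc-R2@[-.06,-.04], "cup rel",R2.T@(cup[:2]-(pc-R2@[0,.075])))
E
```

```text
pad [0.5421 0.2525] yaw [np.float64(-14.1), np.float64(-13.0)] [np.float64(0.0695), np.float64(0.0353)]
gr [0.4557 0.1596] yaw [np.float64(-14.7), np.float64(-17.4)] [np.float64(0.0692), np.float64(0.0336)]
sh [0.5659 0.1284] yaw [np.float64(-15.5), np.float64(-15.1)] [np.float64(0.0951), np.float64(0.0273)]
cup [0.56714201 0.12757655 0.0701    ]
0.058 [0.52282438 0.18065573] 0.1949881839717208 0.26015170411438804 [np.float64(-15.15), np.float64(-14.61)]
0.061 [0.52190931 0.18081757] 0.19333535999244642 0.25794651933831103 [np.float64(-15.15), np.float64(-14.61)]
0.064 [0.52099425 0.1809794 ] 0.19168253601317212 0.2557413345622339 [np.float64(-15.15), np.float64(-14.61)]
yaw pad-groove -15.382241729494462 0.1269225985841798 0.12971121771072847
-15.5 [0.52207845 0.18023707] [0.52417297 0.1820969 ] cup rel [ 0.05749752 -0.03870257]
-15.382241729494462 [0.52222704 0.18019603] [0.52412656 0.18223765] cup rel [ 0.05726371 -0.0388205 ]
```

Looking straight down, the wrist view shows the cup at (356,365), the groove at (348,205), the pad at (515,283) and the deck edges. From these, the seat is at about (0.522, 0.181) with yaw −15.2°, and the cup is at local x ≈ 57 mm. Next I fetch the carrier.

{"fn": "move_arm", "kwargs": {"commands": "1 -1.03 -3.06 0.2 0 0 0;1 -1.03 -3.06 0.2 0 0 0;1 -1.03 -3.06 0.2 0 0 0;1 -1.03 -3.06 0.8 0 0 0;1 -1.03 -3.06 0.8 0 0 0;1 -1.03 -3.06 0.8 0 0 0;1 -1.03 -3.06 0.8 0 0 0;1 -1.03 -3.06 1.4 0 0 0;0.8 -1.03 -3.06 1.4 0 0 0;0.7 -1.03 -3.06 1.4 0 0 0;0.7 -1.03 -3.06 1.4 0 0 0;0.7 -1.03 -3.06 1.4 0 0 0"}}

```text
t: 2.7
eef_pos: [0.5019, -0.2059, 0.1607]
tool_rot: [-0.0, 0.142, 0.99, 0.001]
contact_force: [0.5, 0.1, 0.2]
gripper_width: 0.698
```

{"fn": "move_arm", "kwargs": {"commands": "0.7 0 0 0 0 0 0;0.7 0 0 0 0 0 0;0.7 0 0 0 0 0 0"}}

```text
t: 2.95
eef_pos: [0.5018, -0.2048, 0.1614]
tool_rot: [-0.0, 0.143, 0.99, 0.001]
contact_force: [-0.6, 0.2, -0.1]
gripper_width: 0.702
```

```bash
python3 - <<'E'
from h import *
c=cam("wrist","w2.png")
go(.4983,-.2068,.041,-16.4)
E
```

```text
now [ 0.5022 -0.2044  0.1617] yaw -16.37 tilt [0.0001 0.0012] F [-0.02 -0.06 -0.25] t 3.00 w 0.700
shift cm [ 0.3  -0.35 12.07] rows>=2.9 turn 0.03
```

View pics/w2.png

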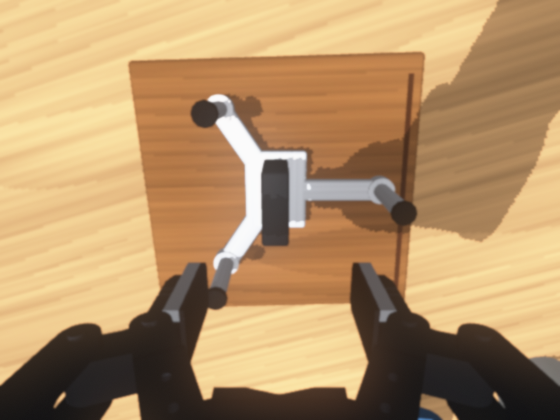

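The wrist view shows the tab at about x=275 between the fingers, whose midpoint is ≈278. The post caps are at (206,113), (216,296) and (404,212), so it's well aligned.

{"fn": "move_arm", "kwargs": {"commands": "0.7 0.15 -0.15 1 0 0 0;0.7 0.15 -0.15 2 0 0 0;0.7 0 0 2 0 0 0;0.7 0 0 2 0 0 0;0.7 0 0 2 0 0 0;0.7 0 0 1.5 0 0 0;0.7 0 0 1 0 0 0;0.7 0 0 0.5 0 0 0;0.7 0 0 0 0 0 0"}}

```text
t: 3.75
eef_pos: [0.4974, -0.2079, 0.0409]
tool_rot: [-0.001, 0.143, 0.99, 0.0]
contact_force: [-0.5, -0.6, 0.5]
gripper_width: 0.695
```

{"fn": "move_arm", "kwargs": {"commands": "0.4 0 0 0 0 0 0;0.3 0 0 0 0 0 0;0 0 0 0 0 0 0;0 0 0 0 0 0 0;0 0 0 0 0 0 0;0 0 0 0 0 0 0;0 0 0 0 0 0 0;0 0 0 0 0 0 0", "force": 45}}

```text
t: 4.42
eef_pos: [0.4987, -0.2087, 0.0426]
tool_rot: [0.001, 0.144, 0.99, 0.0]
contact_force: [-0.0, 1.8, 6.7]
gripper_width: 0.208
```

```bash
python3 - <<'E'
from h import *
c=cam("wrist","w3.png")
go(.4983,-.2068,.041,-16.4)
for p in ((-.06,-.04),(.06,-.04),(0,.08)): pass
E
```

```text
now [ 0.4988 -0.2087  0.0426] yaw -16.52 tilt [0.0021 0.    ] F [0.05 2.07 6.05] t 4.47 w 0.206
shift cm [0.1  0.17 0.16] rows>=0.1 turn -0.12
```

{"fn": "move_arm", "kwargs": {"commands": "0 0 0 -0.3 0 0 0;0 0 0 -0.7 0 0 0;0 0 0 -1.5 0 0 0;0 0 0 -2.5 0 0 0;0 0 0 -2.5 0 0 0;0 0 0 -2.5 0 0 0;0 0 0 -2.5 0 0 0;0 0 0 -1.5 0 0 0;0 0 0 0 0 0 0;0 0 0 0 0 0 0;0 0 0 0 0 0 0"}}

```text
t: 5.38
eef_pos: [0.4965, -0.2083, 0.1804]
tool_rot: [-0.001, 0.144, 0.99, 0.0]
contact_force: [0.1, -0.1, -4.5]
gripper_width: 0.204
```

```bash
python3 - <<'E'
from h import *
c=cam("side","s4.png"); c=cam("wrist","w4.png")
go(.52,.181,.17,-15.2)
F=np.array([bot.get_obs()["contact_force"] for i in range(3)]);print(F)
E
```

```text
now [ 0.4965 -0.2084  0.1801] yaw -16.55 tilt [-0.0031  0.0006] F [ 0.23  0.2  -4.51] t 5.48 w 0.201
shift cm [ 8.84 37.99  1.03] rows>=9.4 turn -1.35
[[ 0.22592104  0.19532738 -4.50945182]
 [ 0.22592104  0.19532738 -4.50945182]
 [ 0.22592104  0.19532738 -4.50945182]]
```

View pics/w4.png

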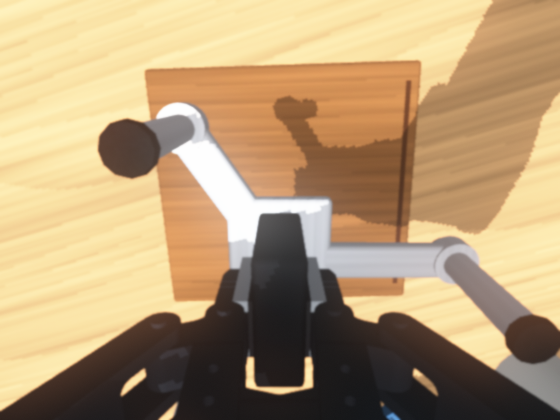

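The carrier is held straight and hangs level. The caps are at (130,148) for the groove post and (533,338) for the flat post.

```bash
python3 - <<'E'
from h import *
c=bot.read_camera("wrist"); H=np.array(c["hand_eye"]);K=np.array(c["K"])
im=c["img"]; print(H.round(4).tolist(),K.tolist())
def tp(u,v,z):
    d=H[:3,:3]@np.linalg.inv(K)@[u,v,1]; return H[:3,3]+d*(z-H[2,3])/d[2]
for n,(x0,y0,x1,y1) in dict(g=(90,110,165,185),f=(500,310,559,370)).items():
    m=(im[y0:y1,x0:x1].max(2)<55).astype(np.uint8); k,l,s,cc=cv2.connectedComponentsWithStats(m); i=1+s[1:,4].argmax(); print(n,s[i],cc[i]+[x0,y0])
for zt in(-.019,-.0154,-.012):
    g=tp(130,148,zt-.032);f=tp(531,338,zt-.032);v=f-g
    yaw=np.degrees(np.arctan2(v[1],v[0])); 
    print(zt,g.round(4),f.round(4),"dist",np.linalg.norm(v).round(4),"dir",yaw)
E
```

```text
[[-0.0, -0.9537, -0.3008, 0.0766], [1.0, -0.0002, 0.0006, -0.0008], [-0.0007, -0.3008, 0.9537, -0.1422], [0.0, 0.0, 0.0, 1.0]] [[368.8160632651063, 0.0, 278.94627372962543], [0.0, 368.8160632651063, 205.81272994618018], [0.0, 0.0, 1.0]]Traceback (most recent call last):
  File "<stdin>", line 7, in <module>
ValueError: attempt to get argmax of an empty sequence
```

```bash
python3 - <<'E'
from h import *
c=bot.read_camera("wrist"); H=np.array(c["hand_eye"]);K=np.array(c["K"])
im=c["img"]
def tp(u,v,z):
    d=H[:3,:3]@np.linalg.inv(K)@[u,v,1]; return H[:3,3]+d*(z-H[2,3])/d[2]
P={}
for n,(x0,y0,x1,y1,gx,gy) in dict(g=(90,105,170,185,130,148),f=(495,305,560,372,533,338)).items():
    m=(im[y0:y1,x0:x1].max(2)<85).astype(np.uint8); k,l,s,cc=cv2.connectedComponentsWithStats(m); i=l[gy-y0,gx-x0]; print(n,im[gy,gx],s[i],cc[i]+[x0,y0])
for zt in(-.019,-.0154,-.012):
    g=tp(130,147,zt-.032);f=tp(533,338,zt-.032);v=f-g
    # expected g=(.06,-.04) f=(0,.08)
    print(zt,g.round(4),f.round(4),"dist",np.linalg.norm(v).round(4),"yaw err",np.degrees(np.arctan2(v[1],v[0])-np.arctan2(.12,-.06)).round(2),"centre",((g+f)/2-[.03,.02,0]).round(4)[:2])
E
```

```text
g [82 63 54] [  30   16   40   53 1379] [140.23857868 148.35097897]
f [69 51 41] [  11   12   54   47 1921] [532.75793857 339.77615825]
-0.019 [ 0.063  -0.0375 -0.051 ] [ 0.0072  0.0736 -0.051 ] dist 0.1243 yaw err 0.1 centre [ 0.0051 -0.0019]
-0.0154 [ 0.0625 -0.0389 -0.0474] [ 0.0045  0.0766 -0.0474] dist 0.1292 yaw err 0.1 centre [ 0.0035 -0.0012]
-0.012 [ 0.062  -0.0403 -0.044 ] [ 0.0019  0.0793 -0.044 ] dist 0.1339 yaw err 0.1 centre [ 0.0019 -0.0005]
```

```bash
python3 - <<'E'
from h import *
go(.5114,.1842,.18,-15.2)
E
```

```text
now [ 0.4969 -0.2086  0.1804] yaw -16.55 tilt [-0.0025  0.0003] F [ 0.28 -0.11 -5.54] t 5.58 w 0.205
shift cm [ 9.8  38.06  0.05] rows>=9.4 turn -1.35
```

{"fn": "move_arm", "kwargs": {"commands": "0 0.3 1.2 0 0 0 0;0 0.6 2.3 0 0 0 0;0 0.9 3.4 0 0 0 -0.15;0 0.9 3.5 0 0 0 -0.15;0 0.9 3.6 0 0 0 -0.15;0 0.9 3.6 0 0 0 -0.15;0 0.9 3.6 0 0 0 -0.15;0 0.9 3.6 0 0 0 -0.15;0 0.9 3.5 0 0 0 -0.15;0 0.9 3.4 0 0 0 -0.15;0 0.9 3.2 0 0 0 -0.15;0 0.5 2 0 0 0 0"}}

```text
t: 6.58
eef_pos: [0.507, 0.1765, 0.1809]
tool_rot: [-0.001, 0.13, 0.991, 0.0]
contact_force: [0.5, 0.3, -5.2]
gripper_width: 0.203
```

{"fn": "move_arm", "kwargs": {"commands": "0 0.3 1.1 0 0 0 0;0 0 0 0 0 0 0;0 0 0 0 0 0 0;0 0 0 0 0 0 0;0 0 0 0 0 0 0"}}

```text
t: 7.0
eef_pos: [0.5081, 0.1812, 0.1816]
tool_rot: [-0.0, 0.134, 0.991, -0.0]
contact_force: [0.2, 0.7, -3.9]
gripper_width: 0.206
```

```bash
python3 - <<'E'
from h import *
go(.5114,.1842,.11,-15.2)
E
```

```text
now [0.5081 0.1812 0.1816] yaw -15.38 tilt [-0.0003 -0.0009] F [ 0.21  0.71 -3.92] t 7.00 w 0.206
shift cm [-0.24  0.38  7.16] rows>=1.7 turn -0.18
```

{"fn": "move_arm", "kwargs": {"commands": "0 -0.1 0.15 0.8 0 0 0;0 -0.1 0.15 1.6 0 0 0;0 0 0 1.8 0 0 0;0 0 0 1.4 0 0 0;0 0 0 0.8 0 0 0;0 0 0 0.4 0 0 0;0 0 0 0 0 0 0;0 0 0 0 0 0 0;0 0 0 0 0 0 0"}}

```text
t: 7.75
eef_pos: [0.5113, 0.186, 0.1145]
tool_rot: [0.001, 0.132, 0.991, 0.0]
contact_force: [0.2, -0.1, -5.2]
gripper_width: 0.212
```

```bash
python3 - <<'E'
from h import *
go(.5114,.1842,.11,-15.2)
c=cam("scene"); s=cam("side")
f=lambda a,x0,y0,x1,y1:cv2.resize(cv2.cvtColor(a["img"][y0:y1,x0:x1],cv2.COLOR_RGB2BGR),(400,400),interpolation=cv2.INTER_CUBIC)
cv2.imwrite("pics/a5.png",np.hstack([f(c,235,60,405,230),f(s,170,225,370,420)]))
E
```

```text
now [0.5113 0.186  0.1145] yaw -15.21 tilt [0.0014 0.0008] F [ 0.21 -0.14 -5.2 ] t 7.75 w 0.212
shift cm [-0.05 -0.17  0.45] rows>=0.1 turn -0.01
```

View pics/a5.png

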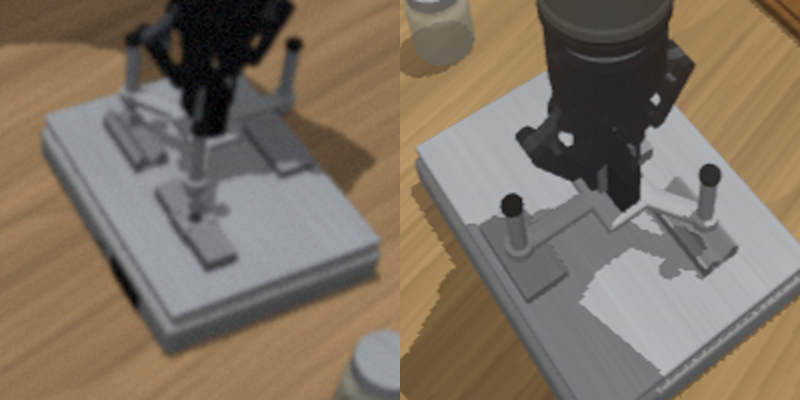

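Scene view: the cone foot is about 10 mm inboard of the cup, near (197,200) in the left crop. The groove foot and flat foot hang over the groove and the pad. Next I descend gently.

{"fn": "move_arm", "kwargs": {"commands": "0 0 -0.08 0.3 0 0 0;0 0 0 0.3 0 0 0;0 0 0 0.2 0 0 0;0 0 0 0.1 0 0 0;0 0 0 0 0 0 0;0 0 0 0 0 0 0"}}

```text
t: 8.35
eef_pos: [0.5103, 0.185, 0.1046]
tool_rot: [-0.0, 0.132, 0.991, -0.0]
contact_force: [0.7, 0.4, -5.1]
gripper_width: 0.206
```

{"fn": "move_arm", "kwargs": {"commands": "0 0 0 0.1 0 0 0;0 0 0 0 0 0 0;0 0 0 0 0 0 0"}}

```text
t: 8.6
eef_pos: [0.5104, 0.1851, 0.1037]
tool_rot: [-0.0, 0.132, 0.991, 0.0]
contact_force: [-0.3, 0.2, -3.9]
gripper_width: 0.205
```

{"fn": "move_arm", "kwargs": {"commands": "0 0 0 0.1 0 0 0;0 0 0 0 0 0 0;0 0 0 0 0 0 0"}}

```text
t: 8.85
eef_pos: [0.5104, 0.1851, 0.1026]
tool_rot: [-0.0, 0.132, 0.991, -0.0]
contact_force: [-0.2, -0.3, -4.3]
gripper_width: 0.206
```

{"fn": "move_arm", "kwargs": {"commands": "0 0 0 0.1 0 0 0;0 0 0 0 0 0 0;0 0 0 0 0 0 0"}}

```text
t: 9.1
eef_pos: [0.5104, 0.185, 0.1016]
tool_rot: [-0.0, 0.132, 0.991, -0.0]
contact_force: [-0.3, -0.2, -4.0]
gripper_width: 0.205
```

{"fn": "move_arm", "kwargs": {"commands": "0 0 0 0.1 0 0 0;0 0 0 0 0 0 0;0 0 0 0 0 0 0"}}

```text
t: 9.35
eef_pos: [0.5103, 0.1851, 0.1006]
tool_rot: [-0.0, 0.132, 0.991, -0.0]
contact_force: [0.2, 0.6, -3.9]
gripper_width: 0.205
```

{"fn": "move_arm", "kwargs": {"commands": "0 0 0 0.1 0 0 0;0 0 0 0 0 0 0;0 0 0 0 0 0 0"}}

```text
t: 9.6
eef_pos: [0.5103, 0.1851, 0.0996]
tool_rot: [-0.0, 0.132, 0.991, -0.0]
contact_force: [0.1, -1.8, -4.9]
gripper_width: 0.205
```

{"fn": "move_arm", "kwargs": {"commands": "0 0 0 0.1 0 0 0;0 0 0 0 0 0 0;0 0 0 0 0 0 0"}}

```text
t: 9.85
eef_pos: [0.5105, 0.1851, 0.0988]
tool_rot: [0.0, 0.132, 0.991, 0.0]
contact_force: [-0.6, -0.7, -2.7]
gripper_width: 0.207
```

{"fn": "move_arm", "kwargs": {"commands": "0 0 0 0.1 0 0 0;0 0 0 0 0 0 0;0 0 0 0 0 0 0"}}

```text
t: 10.1
eef_pos: [0.5105, 0.1852, 0.0979]
tool_rot: [0.0, 0.132, 0.991, 0.0]
contact_force: [-0.2, 0.2, -1.1]
gripper_width: 0.21
```

{"fn": "move_arm", "kwargs": {"commands": "0 -0.1 0 0 0 0 0;0 -0.1 0 0 0 0 0;0 -0.1 0 0 0 0 0;0 -0.1 0 0 0 0 0;0 0 0 0 0 0 0"}}

```text
t: 10.52
eef_pos: [0.5146, 0.1839, 0.0978]
tool_rot: [0.0, 0.132, 0.991, 0.0]
contact_force: [-1.4, 0.6, -0.4]
gripper_width: 0.207
```

{"fn": "move_arm", "kwargs": {"commands": "0 -0.1 0 0 0 0 0;0 -0.1 0 0 0 0 0;0 0 0 0 0 0 0"}}

```text
t: 10.77
eef_pos: [0.5169, 0.1833, 0.0978]
tool_rot: [0.001, 0.132, 0.991, 0.0]
contact_force: [0.0, 0.7, -1.6]
gripper_width: 0.202
```

{"fn": "move_arm", "kwargs": {"commands": "0 -0.1 0 0 0 0 0;0 -0.1 0 0 0 0 0;0 0 0 0 0 0 0"}}

```text
t: 11.02
eef_pos: [0.5185, 0.1827, 0.0976]
tool_rot: [0.0, 0.132, 0.991, -0.0]
contact_force: [0.6, -0.2, -3.4]
gripper_width: 0.206
```

{"fn": "move_arm", "kwargs": {"commands": "0 -0.1 0 0 0 0 0;0 0 0 0 0 0 0;0 0 0 0 0 0 0"}}

```text
t: 11.27
eef_pos: [0.519, 0.1826, 0.0975]
tool_rot: [-0.0, 0.132, 0.991, -0.0]
contact_force: [0.1, -0.3, -5.0]
gripper_width: 0.198
```

{"fn": "move_arm", "kwargs": {"commands": "0 -0.1 0 0 0 0 0;0 0 0 0 0 0 0;0 0 0 0 0 0 0"}}

```text
t: 11.52
eef_pos: [0.52, 0.1824, 0.0976]
tool_rot: [-0.0, 0.132, 0.991, -0.0]
contact_force: [-0.2, 0.1, -4.6]
gripper_width: 0.205
```

{"fn": "move_arm", "kwargs": {"commands": "0 -0.1 0 0 0 0 0;0 0 0 0 0 0 0;0 0 0 0 0 0 0"}}

```text
t: 11.77
eef_pos: [0.5211, 0.1822, 0.0977]
tool_rot: [0.0, 0.132, 0.991, 0.0]
contact_force: [-0.7, 0.2, -4.5]
gripper_width: 0.204
```

{"fn": "move_arm", "kwargs": {"commands": "0 -0.1 0 0 0 0 0;0 0 0 0 0 0 0;0 0 0 0 0 0 0"}}

```text
t: 12.02
eef_pos: [0.5221, 0.1819, 0.0977]
tool_rot: [0.0, 0.132, 0.991, 0.0]
contact_force: [-0.0, -0.1, -4.9]
gripper_width: 0.205
```

{"fn": "move_arm", "kwargs": {"commands": "0 -0.1 0 0 0 0 0;0 0 0 0 0 0 0;0 0 0 0 0 0 0"}}

```text
t: 12.27
eef_pos: [0.5229, 0.1817, 0.0977]
tool_rot: [-0.0, 0.132, 0.991, 0.0]
contact_force: [-0.9, 0.2, -4.0]
gripper_width: 0.208
```

{"fn": "move_arm", "kwargs": {"commands": "0 -0.1 0 0 0 0 0;0 0 0 0 0 0 0;0 0 0 0 0 0 0"}}

```text
t: 12.52
eef_pos: [0.5234, 0.1816, 0.0976]
tool_rot: [-0.001, 0.132, 0.991, -0.0]
contact_force: [-3.4, 0.5, -2.2]
gripper_width: 0.207
```

The cup edges show up at TCP x ≈ 0.5187 and 0.523, so its middle is near 0.5208. I go back there and lower.

{"fn": "move_arm", "kwargs": {"commands": "0 0.15 0 0 0 0 0;0 0.15 0 0 0 0 0;0 0 0 0 0 0 0;0 0 0 0 0 0 0"}}

```text
t: 12.85
eef_pos: [0.5212, 0.1822, 0.0977]
tool_rot: [0.0, 0.132, 0.991, 0.0]
contact_force: [-0.5, 0.5, -4.3]
gripper_width: 0.207
```

{"fn": "move_arm", "kwargs": {"commands": "0 0 0 0.1 0 0 0;0 0 0 0 0 0 0;0 0 0 0 0 0 0"}}

```text
t: 13.1
eef_pos: [0.5213, 0.1821, 0.0967]
tool_rot: [0.0, 0.132, 0.991, -0.0]
contact_force: [0.6, 0.1, -3.6]
gripper_width: 0.201
```

{"fn": "move_arm", "kwargs": {"commands": "0 0 0 0.1 0 0 0;0 0 0 0 0 0 0;0 0 0 0 0 0 0"}}

```text
t: 13.35
eef_pos: [0.5213, 0.1821, 0.0958]
tool_rot: [0.0, 0.132, 0.991, 0.0]
contact_force: [-0.6, -1.8, -1.2]
gripper_width: 0.201
```

{"fn": "move_arm", "kwargs": {"commands": "0 0 0 0.05 0 0 0;0 0 0 0 0 0 0;0 0 0 0 0 0 0"}}

```text
t: 13.6
eef_pos: [0.5212, 0.1821, 0.0953]
tool_rot: [0.0, 0.132, 0.991, 0.0]
contact_force: [1.1, -1.8, -0.7]
gripper_width: 0.205
```

{"fn": "move_arm", "kwargs": {"commands": "0 0 0 0.05 0 0 0;0 0 0 0 0 0 0;0 0 0 0 0 0 0"}}

```text
t: 13.85
eef_pos: [0.5212, 0.1821, 0.0948]
tool_rot: [0.0, 0.132, 0.991, 0.0]
contact_force: [0.5, -2.0, -0.8]
gripper_width: 0.204
```

```bash
python3 - <<'E'
from h import *
o=bot.get_obs();print(np.round(o["torque"],3))
go(.5213,.1821,.095,-15.2)
c=cam("scene"); s=cam("side")
f=lambda a,x0,y0,x1,y1:cv2.resize(cv2.cvtColor(a["img"][y0:y1,x0:x1],cv2.COLOR_RGB2BGR),(400,400),interpolation=cv2.INTER_CUBIC)
cv2.imwrite("pics/a6.png",np.hstack([f(c,255,80,375,200),f(s,190,240,350,400)]))
E
```

```text
[-0.555  0.017  0.103]
now [0.5212 0.1821 0.0948] yaw -15.20 tilt [ 0.0004 -0.    ] F [ 0.47 -2.   -0.77] t 13.85 w 0.204
shift cm [-0.01  0.   -0.02] rows>=0.0 turn -0.0
```

View pics/a6.png

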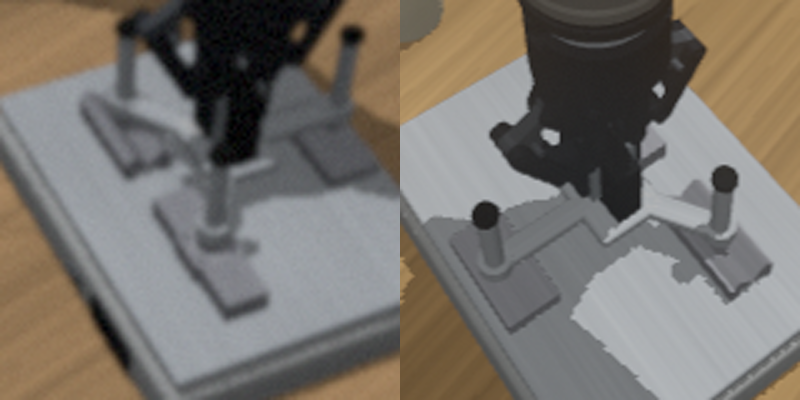

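Force is −2 N along y and the moment says only the cone and groove feet are bearing on their +y walls. Shift −y slightly.

{"fn": "move_arm", "kwargs": {"commands": "0 0 -0.05 0 0 0 0;0 0 -0.05 0 0 0 0;0 0 0 0 0 0 0;0 0 0 0 0 0 0"}}

```text
t: 14.28
eef_pos: [0.5207, 0.1815, 0.0947]
tool_rot: [-0.0, 0.132, 0.991, 0.0]
contact_force: [-0.6, -1.0, -0.0]
gripper_width: 0.203
```

```bash
cat > st.py <<'E'
from h import *
o=bot.get_obs();print(np.round(o["torque"],3));go(*o["eef_pos"],-15.2)
E
python3 st.py
```

```text
[-0.151  0.016  0.053]
now [0.5207 0.1815 0.0947] yaw -15.19 tilt [-0.0001  0.0003] F [-0.6  -1.02 -0.02] t 14.28 w 0.203
shift cm [0. 0. 0.] rows>=0.0 turn 0.01
```

{"fn": "move_arm", "kwargs": {"commands": "0 0 -0.05 0 0 0 0;0 0 -0.05 0 0 0 0;0 0 0 0 0 0 0;0 0 0 0 0 0 0"}}

```text
t: 14.62
eef_pos: [0.5205, 0.1812, 0.0948]
tool_rot: [0.0, 0.132, 0.991, 0.001]
contact_force: [0.2, 3.5, -0.5]
gripper_width: 0.207
```

```bash
python3 st.py
```

```text
[ 0.593 -0.014  0.177]
now [0.5205 0.1812 0.0948] yaw -15.14 tilt [0.0003 0.001 ] F [ 0.21  3.51 -0.53] t 14.62 w 0.207
shift cm [0. 0. 0.] rows>=0.0 turn 0.06
```

{"fn": "move_arm", "kwargs": {"commands": "0 0 0.07 0 0 0 0;0 0 0 0 0 0 0;0 0 0.0 0.05 0 0 0;0 0 0 0 0 0 0;0 0 0 0 0 0 0"}}

```text
t: 15.03
eef_pos: [0.5206, 0.1812, 0.0942]
tool_rot: [-0.0, 0.132, 0.991, 0.0]
contact_force: [-1.7, 3.8, 1.3]
gripper_width: 0.202
```

```bash
python3 st.py
```

```text
[0.623 0.197 0.192]
now [0.5206 0.1812 0.0942] yaw -15.18 tilt [-0.0002  0.0003] F [-1.72  3.78  1.31] t 15.03 w 0.202
shift cm [0. 0. 0.] rows>=0.0 turn 0.02
```

{"fn": "move_arm", "kwargs": {"commands": "0 0 0 0.05 0 0 0;0 0 0 0 0 0 0;0 0 0 0 0 0 0;0 0 0 0 0 0 0"}}

```text
t: 15.37
eef_pos: [0.5206, 0.1812, 0.0937]
tool_rot: [-0.0, 0.132, 0.991, 0.0]
contact_force: [-1.4, 4.2, 1.4]
gripper_width: 0.201
```

```bash
python3 st.py
```

```text
[0.74  0.269 0.197]
now [0.5206 0.1812 0.0937] yaw -15.18 tilt [-0.0002  0.0003] F [-1.39  4.17  1.45] t 15.37 w 0.201
shift cm [0. 0. 0.] rows>=0.0 turn 0.02
```

{"fn": "move_arm", "kwargs": {"commands": "0 0 0.05 0 0 0 0;0 0 0 0 0 0 0;0 0 0 0 0 0 0"}}

```text
t: 15.62
eef_pos: [0.5206, 0.1813, 0.0936]
tool_rot: [-0.0, 0.132, 0.991, -0.0]
contact_force: [-2.6, 3.3, 2.0]
gripper_width: 0.204
```

```bash
python3 st.py
```

```text
[0.499 0.46  0.257]
now [0.5206 0.1813 0.0936] yaw -15.20 tilt [-0.0005 -0.0002] F [-2.63  3.32  2.02] t 15.62 w 0.204
shift cm [0. 0. 0.] rows>=0.0 turn -0.0
```

{"fn": "move_arm", "kwargs": {"commands": "0 0 0.05 0 0 0 0;0 0 0 0 0 0 0;0 0 0 0 0 0 0"}}

```text
t: 15.87
eef_pos: [0.5207, 0.1813, 0.0935]
tool_rot: [-0.0, 0.132, 0.991, -0.0]
contact_force: [-3.3, 1.0, 1.3]
gripper_width: 0.204
```

```bash
python3 st.py
```

```text
[0.104 0.486 0.214]
now [0.5207 0.1813 0.0935] yaw -15.22 tilt [-0.0007 -0.0007] F [-3.34  1.04  1.34] t 15.87 w 0.204
shift cm [0. 0. 0.] rows>=0.0 turn -0.02
```

{"fn": "move_arm", "kwargs": {"commands": "0 0.06 0 0 0 0 0;0 0 0 0 0 0 0;0 0 0 0 0 0 0"}}

```text
t: 16.12
eef_pos: [0.5206, 0.1814, 0.0937]
tool_rot: [0.0, 0.133, 0.991, -0.0]
contact_force: [-1.3, -0.8, 1.0]
gripper_width: 0.204
```

```bash
python3 st.py
```

```text
[-0.316  0.195  0.211]
now [0.5206 0.1814 0.0937] yaw -15.23 tilt [ 0.0003 -0.0006] F [-1.29 -0.82  0.95] t 16.12 w 0.204
shift cm [0. 0. 0.] rows>=0.0 turn -0.03
```

Lateral forces are down to about 1 N with the carrier locked in x and y, so it is standing on its seats. Ease the grip and open.

{"fn": "move_arm", "kwargs": {"commands": "0 0.02 0 0 0 0 0;0 0 0 0 0 0 0;0 0 0 0 0 0 0", "force": 20}}

```text
t: 16.37
eef_pos: [0.5205, 0.1815, 0.0938]
tool_rot: [0.0, 0.133, 0.991, -0.0]
contact_force: [0.4, -3.0, 0.6]
gripper_width: 0.207
```

{"fn": "move_arm", "kwargs": {"commands": "0.25 0 0 0 0 0 0;0.35 0 0 0 0 0 0;0.5 0 0 0 0 0 0;0.6 0 0 0 0 0 0;0.6 0 0 0 0 0 0;0.6 0 0 0 0 0 0"}}

```text
t: 16.87
eef_pos: [0.5202, 0.1823, 0.0937]
tool_rot: [0.0, 0.132, 0.991, 0.0]
contact_force: [-0.1, -0.3, 0.9]
gripper_width: 0.597
```

```bash
python3 - <<'E'
from h import *
o=bot.get_obs();print(np.round(o["torque"],3));go(*o["eef_pos"],-15.2)
c=cam("scene"); s=cam("side")
f=lambda a,x0,y0,x1,y1:cv2.resize(cv2.cvtColor(a["img"][y0:y1,x0:x1],cv2.COLOR_RGB2BGR),(400,400),interpolation=cv2.INTER_CUBIC)
cv2.imwrite("pics/a7.png",np.hstack([f(c,255,80,375,200),f(s,190,240,350,400)]))
E
```

```text
[-0.004 -0.011 -0.015]
now [0.5202 0.1823 0.0937] yaw -15.19 tilt [0.0001 0.0002] F [-0.08 -0.29  0.89] t 16.87 w 0.597
shift cm [0. 0. 0.] rows>=0.0 turn 0.01
```

View pics/a7.png

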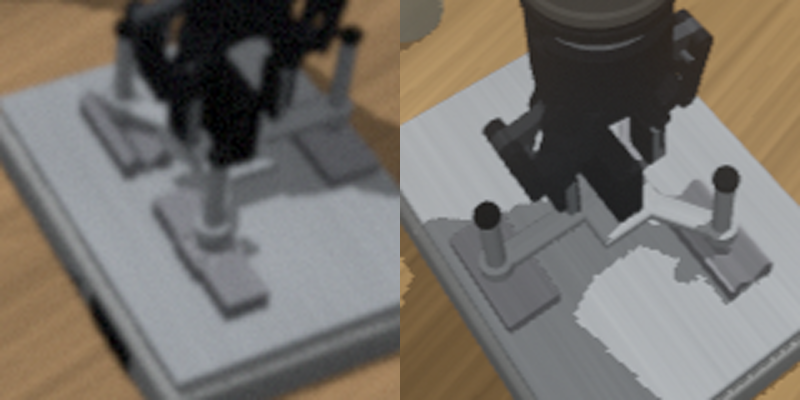

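The fingers are open and clear of the tab, and the carrier stands with its feet on the shoe, groove and pad. I retreat straight up, then measure the cap heights.

{"fn": "move_arm", "kwargs": {"commands": "0.6 0 0 -0.5 0 0 0;0.6 0 0 -1.5 0 0 0;0.6 0 0 -2 0 0 0;0.6 0 0 -3 0 0 0;0.6 0 0 -3 0 0 0;0.6 0 0 -3 0 0 0;0.6 2 0 -3 0 0 0;0.6 3 0 -2 0 0 0;0.6 3 0 0 0 0 0;0.6 2 0 0 0 0 0;0.6 0 0 0 0 0 0;0.6 0 0 0 0 0 0"}}

```text
t: 17.97
eef_pos: [0.4231, 0.2087, 0.2743]
tool_rot: [0.0, 0.131, 0.991, 0.001]
contact_force: [0.1, -0.0, 0.1]
gripper_width: 0.596
```

```bash
python3 - <<'E'
from h import *
import pickle
d={n:cam(n) for n in("scene","side","wrist")}; pickle.dump(d,open("d8.pkl","wb"))
f=lambda a,x0,y0,x1,y1:cv2.resize(cv2.cvtColor(a["img"][y0:y1,x0:x1],cv2.COLOR_RGB2BGR),(400,400),interpolation=cv2.INTER_CUBIC)
v=np.hstack([f(d["scene"],255,70,385,200),f(d["side"],190,240,350,400)])
w=cv2.resize(cv2.cvtColor(d["wrist"]["img"],cv2.COLOR_RGB2BGR),(266,200)); v=np.vstack([v,np.hstack([w,np.zeros((200,534,3),np.uint8)])])
cv2.imwrite("pics/a8.png",v)
for n,(x0,y0,x1,y1) in dict(scene=(255,70,385,200),side=(190,240,350,400)).items():
    m=(d[n]["img"][y0:y1,x0:x1].max(2)<48).astype(np.uint8);k,l,s,c=cv2.connectedComponentsWithStats(m)
    print(n,[(s[i].tolist(),(c[i]+[x0,y0]).round(1).tolist()) for i in range(1,k) if s[i][4]>12])
print(bot.get_obs()["eef_pos"],bot.get_obs()["t"])
E
```

```text
scene [([35, 16, 6, 6, 28], [292.5, 88.2]), ([102, 18, 7, 6, 31], [359.6, 90.6]), ([60, 26, 18, 34, 438], [322.8, 112.9]), ([27, 100, 12, 20, 67], [287.8, 179.8])]
side [([79, 0, 81, 69, 2834], [311.4, 267.0]), ([69, 51, 27, 37, 410], [273.1, 311.8]), ([126, 67, 9, 10, 71], [319.9, 311.5]), ([30, 81, 10, 11, 80], [224.3, 325.8])]
[0.42459556 0.20787277 0.27382817] 18.1167
```

View pics/a8.png

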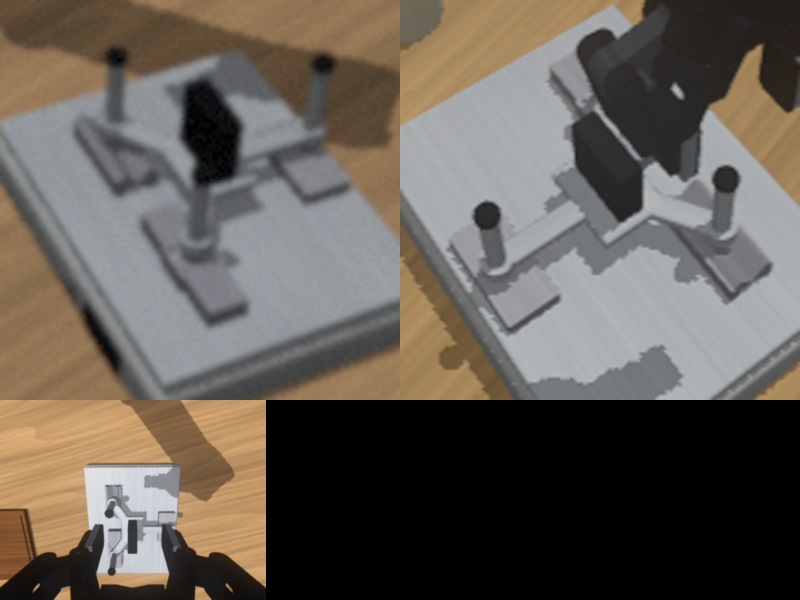

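{"fn": "move_arm", "kwargs": {"commands": "0.6 0 2 0 0 0 0;0.6 0 3 0 0 0 0;0.6 0 3 0 0 0 0;0.6 0 3 0 0 0 0;0.6 0 3 0 0 0 0;0.6 0 3 0 0 0 0;0.6 0 3 0 0 0 0;0.6 0 2 0 0 0 0;0.6 0 0 0 0 0 0;0.6 0 0 0 0 0 0"}}

```text
t: 18.95
eef_pos: [0.482, 0.421, 0.2725]
tool_rot: [-0.0, 0.132, 0.991, -0.001]
contact_force: [-0.2, -0.5, 0.4]
gripper_width: 0.598
```

```bash
python3 - <<'E'
from h import *
d={n:cam(n) for n in("scene","side")}; 
f=lambda a,x0,y0,x1,y1:cv2.resize(cv2.cvtColor(a["img"][y0:y1,x0:x1],cv2.COLOR_RGB2BGR),(400,400),interpolation=cv2.INTER_CUBIC)
cv2.imwrite("pics/a9.png",np.hstack([f(d["scene"],280,75,370,165),f(d["side"],210,230,340,360)]))
C={}
for n,(x0,y0,x1,y1) in dict(scene=(280,75,375,160),side=(190,240,350,400)).items():
    m=(d[n]["img"][y0:y1,x0:x1].max(2)<48).astype(np.uint8);k,l,s,c=cv2.connectedComponentsWithStats(m)
    print(n,[(s[i].tolist(),(c[i]+[x0,y0]).round(1).tolist()) for i in range(1,k) if s[i][4]>12])
E
```

```text
scene [([10, 12, 5, 5, 19], [292.2, 88.6]), ([78, 14, 5, 5, 20], [359.8, 90.8]), ([35, 22, 18, 33, 425], [323.0, 113.4])]
side [([69, 51, 28, 37, 554], [273.6, 309.4]), ([126, 67, 9, 10, 76], [320.0, 311.5]), ([30, 81, 10, 11, 82], [224.3, 325.9])]
```

View pics/a9.png

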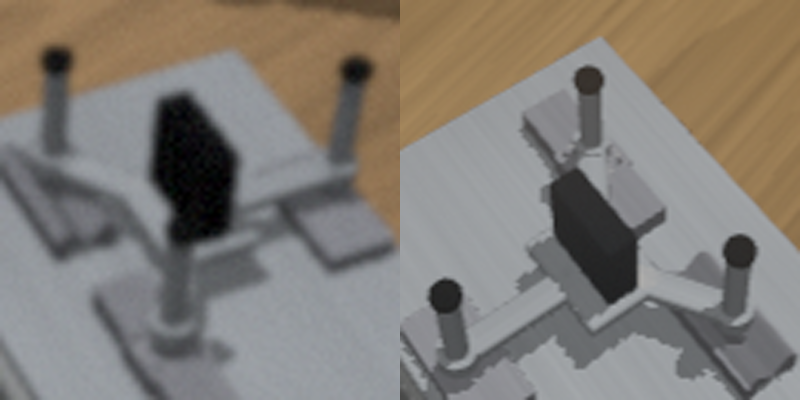

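```bash
python3 - <<'E'
from h import *
s=cam("scene");e=cam("side")
for n,a,b in(("g",(292.3,88.4),(320,311.5)),("f",(359.7,90.7),(224.3,325.9)),("c",(320.8,126.7),(271.1,256))):
    p=tri(ray(s,*a),ray(e,*b));print(n,p.round(4),(proj(s,p)-a).round(1),(proj(e,p)-b).round(1))
c,sn=np.cos(np.radians(-15.2)),np.sin(np.radians(-15.2))
print(bot.get_obs()["t"])
E
```

```text
g [0.4511 0.1591 0.1364] [0.2 0. ] [ 0.3 -0. ]
f [0.5408 0.2592 0.1359] [0.1 0. ] [0.2 0. ]
c [0.5671 0.1278 0.1361] [-0. -0.] [-0.  0.]
19.15
```

```bash
python3 -c "
from h import *
print(bot.hand_in())"
```

```text
the job is handed in; nothing more can be done
None
```

The pan carrier is off the draining board and home on the scale, level. It is released and the job is handed in at about 19 s of the 61 s allowed.

I slid the cone foot along the shoe with about 3–4 N and felt both edges of the cup. I then centred the foot, lowered the carrier while easing off the side forces, and opened the gripper only once the scale was bearing its weight. The most the scale took while I was feeling and seating was about 6–7 N by the wrist reading.

Last checks:
- **Level:** the three post tops measured 136.4, 135.9 and 136.1 mm high, within 0.5 mm of each other.
- **Cone foot over the cup:** its post is within about 0.3 mm of where the camera saw the cup.
- **Height:** the feet sit about 1.4 mm below the unloaded seat, which fits the scale sinking under the carrier's weight.
- **Clearance:** the gripper was about 0.2 m from the carrier and touching nothing. The arm stayed clear of the mug, jar and bowl, though I took no final picture of them.

One disagreement: the first camera estimate of how deep the carrier sat in the gripper was about 3 mm off the grasp height. I found contact by feel, so it did not affect the placing.

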